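# Clamp a board in the crosscut sled

### The job

Clamp the board in the crosscut sled, ready for its cut: slide it so that its long edge lies snug along the fence and its end snug against the end stop, then screw the hold-down onto it with the T-handle, half turn after half turn, until the foot holds it firmly. Stop turning once it is firm, so that the wood is not bruised, let go and leave the board seated, and do not shift the pencil and the offcut on the sled or the tape measure and the hex key beside it.

Things in the scene. Friction and masses are not known exactly. Their poses are not given: they have to be found in the camera images.
- board: hardwood board, 300 mm long (y), 70 mm wide (x), 27 mm thick, about 0.42 kg, lying loose and a little askew on the sled's base, 8 to 30 mm off the fence and 25 to 75 mm from the stop, already under the raised foot of the screw; origin at the centre of its underside, z up
- sled: crosscut sled that stands fast on the saw table (it does not move). Origin at table height, z up. Plywood base with its top at z 12 mm, from x -130 to +90 and y -170 to +210 mm; wooden fence along y on its far side, end stop at its right (-y) end. The seated board has its origin at x 15, y 10, z 12 mm and its y axis along the sled's
- tscrew: steel T-handle screw of the hold-down. Origin on the upright screw axis at the cross-bar's height, about 134 mm up, x along the bar. Head in the middle 28 mm across, from 18 mm below to 12 mm above the bar's centre. Clockwise from above screws it down, 5 mm a full turn; it stays where left. Its round rubber foot (34 mm) turns with it and starts 3 to 5.5 mm above the board
- pencil: black carpenter's pencil, 8.5 by 8.5 by 150 mm, lying along the top of the fence (not part of the job); origin at the centre of its underside
- offcut: small wooden offcut, 32 by 60 by 18 mm, on the sled's base in front of the board (not part of the job); origin at the centre of its underside
- tape: tape measure, 70 by 42 by 66 mm, on the saw table to the right of the sled (not part of the job); origin at the centre of its underside
- hex_key: hex key with a black T-grip, 150 mm long, lying flat on the saw table to the right of the sled (not part of the job); origin under the middle of its grip, x along its shank
- fence_face (a point): point on the fence's face, which is the plane x = +50 mm of the sled; the fence is 20 mm thick and its top at z 67 mm
- stop_face (a point): point on the face of the aluminium end stop, which is the plane y = -140 mm of the sled, from x -11 to +51 mm; its top at z 55 mm
- boss_top (a point): top of the steel boss (38 mm across, at z 93 mm) on a bracket behind the fence, in which the upright hold-down screw runs; its axis is at x 15, y -60 mm of the sled
- grip_a (a point): one end of the T-handle's round 12 mm bar, 46 mm from the axis, free to be taken from above; a 17 mm ball ends the bar at 60 mm. Turning freely takes about 0.06 N m. Once the foot bears, its pressure grows by about 85 N per radian turned, and the torque by about 0.0075 N m per newton of it (15 % more or less)
- grip_b (a point): the other end of the bar, just like grip_a. Push felt here while turning: 8 N (0.36 N m, foot 40 N) only just holds the board, 10 to 14 N (0.45 to 0.65 N m, foot 50 to 85 N) is firm, 20 N (0.93 N m, foot 120 N) bruises it. Friction keeps the screw tight, so the force fades when the hand stops

How it is judged:
By the outcome, as a careful person would: the job done as asked, in the order asked, and still so for the second after the job is handed in, with the robot touching nothing.
It also fails if it takes over 72 s, if anything falls off the work surface, if the arm or the gripper's body presses on something with over 40 N, if the wrist force passes 120 N, or if a joint passes its speed limit or range.

### The arm

A 7-joint arm with a two-finger parallel gripper is mounted at the origin on the work surface. World frame = base frame: x ahead of the robot, y to its left, z up, the work surface at z = 0. Lengths are in m, angles in rad, forces in N, time in s.
With the tool pointing down it reaches from about 0.4 to 0.875 m from the base axis. Payload 19.3 kg.
Tool frame: the origin (TCP) lies at the centre of the arm's flange, where the gripper is bolted on; the fingertips stand 173 mm ahead of it and the grasp point (between the pads) lies 155 mm ahead of it; z points along the fingers, y is the line along which they close (so a half turn about z gives the same grasp; the last joint's range is limited). The gripper opens to 85 mm and grips with 20 to 120 N. Pads are 22 mm wide; open, the fingers measure 114 mm over their backs; the gripper's body (76 mm by 85 mm) begins 54 mm behind the grasp point. The pads swing forward as they close: fully open they stand 13 mm farther back than shut.
Start: joints at [1.152, 0.521, -0.036, 1.599, 0.021, 1.021, -0.113], TCP at [0.214, -0.587, 0.405] pointing down, gripper open.
Joint ranges: [-2.91, 2.91], [-0.3, 2.13], [-1.5, 1.42], [0.17, 2.43], [-1.26, 4.41], [0.16, 1.93], [-2.52, 2.52]. Speed limits (rad/s): [1.89, 1.89, 2.39, 2.39, 3.01, 3.01, 3.01].

### API

Orientations are given as a rotation vector (axis times angle).
In Python, from plant import sensors, viewer, sign_off gives the robot as it stands. The module is installed in compiled form; this text tells all that it offers.
- The arm moves only by the shell command python3 -m jog 'ROWS' [FORCE]. ROWS is text: rows parted by semicolons, each of 7 numbers parted by spaces: the turn, a rotation vector about the tool's x, y, z in rad, then the shift along the tool's x, y, z in cm, then the finger opening in cm, from 0 to 8.54. In form: wx wy wz tx ty tz claw; .... A call has 1 to 20 rows; each row shifts and turns the commanded pose from where the row before left it, along the tool's axes as they then stand; what a row does not reach is not made up. A row lasts 1/8 s, in which the tool goes at most 62.5 mm and 10.7 degrees, less where a joint would pass 70% of its speed; a pose out of reach is approached as far as the arm can. A call with a gripper value outside its range is refused whole. The fingers move at their own pace and stop on an object; FORCE is the grip in N (left out, the last holds). Time passes only in rows, so rows that do not move let the fingers close. It gives the time, the measured TCP pose, the force, the opening and the grip force at its end, in the units of the state.
- sensors.read_state(): the state, without advancing time (a new reading comes with each control period).
- viewer.read_camera(name): name is "scene" or "side" or "wrist"; returns the picture (400x640x3 uint8, blue, green, red); there is no depth.
- viewer.camera_model(name): a dict with "fovy" (degrees; the focal length in pixels is half the picture's height over the tangent of half this angle, whatever the lens; pixels are square), "cx", "cy" (the principal point, pixels), "D" ([k1, k2, p1, p2, k3] as OpenCV has them; the pictures are not rectified), "view" (4x4, takes a point from world to camera coordinates); the wrist camera has in their place "tool_from_camera" (4x4, takes a point from camera to tool coordinates, whose origin is the TCP and whose axes are the flange's). Camera axes: x right, y up, looking along -z (the intrinsics and any distortion apply to the point x, -y, -z); pixel columns grow to the right and rows downward; lengths in m; the calibration is good to about 2 mm. A picture is of the moment at which its call begins: read the wrist's pose just before it. camera_model takes no time and is no camera call.
- sign_off(): hands the job in; it is judged then, once.
The state is a dict: "time_s": time; "qpos": joint angles; "joint_velocities": joint speeds; "tau": joint torques, N m; "ee_pos": TCP position; "tcp_rot": TCP orientation; "force": force on the tool from outside, world axes, zero at the start; "ft_torque": the same for the moment, N m; "width": finger opening in m; "gripper_force": force on a finger pad.
Only numpy, scipy, OpenCV 4.12 (cv2) and the standard library are available. Lean on these libraries where they do the work, as an engineer would, in place of code of your own. Each camera call takes 0.05 s, during which the arm holds its last target. There are 200 camera calls.

## Working session

There is one attempt and no reset: what is moved stays moved. The work goes in short steps, Python scripts to look and compute and a shell command to move; the robot and the scene stay as the last step left them, time stands still between calls to the robot, and variables do not carry over. Pictures are saved under pics/ and viewed, at most 12 in all, crops included, and the job is handed in when it is done.

```bash
mkdir -p pics; cat > h.py <<'E'
import numpy as np, cv2
from scipy.spatial.transform import Rotation as R
from plant import sensors, viewer
def grab(n,f):
    s=sensors.read_state(); im=viewer.read_camera(n); cv2.imwrite('pics/'+f,im); return s,im
def model(n,s=None):
    m=viewer.camera_model(n); f=200/np.tan(np.radians(m['fovy'])/2)
    K=np.array([[f,0,m['cx']],[0,f,m['cy']],[0,0,1]]); D=np.array(m['D'],float)
    if 'view' in m: V=np.array(m['view'])
    else:
        T=np.eye(4); T[:3,:3]=R.from_rotvec(s['tcp_rot']).as_matrix(); T[:3,3]=s['ee_pos']
        V=np.linalg.inv(T@np.array(m['tool_from_camera']))
    return K,D,V
def ray(M,px):
    K,D,V=M; p=cv2.undistortPoints(np.array([[px]],float),K,D)[0,0]
    C=np.linalg.inv(V); d=C[:3,:3]@np.array([p[0],-p[1],-1]); return C[:3,3],d/np.linalg.norm(d)
def onz(M,px,z):
    o,d=ray(M,px); return o+d*(z-o[2])/d[2]
def tri(*mp):
    A=np.zeros((3,3));b=np.zeros(3); rs=[ray(M,p) for M,p in mp]
    for o,d in rs: P=np.eye(3)-np.outer(d,d);A+=P;b+=P@o
    x=np.linalg.solve(A,b); return x,[round(1e3*np.linalg.norm(np.cross(x-o,d)),1) for o,d in rs]
def proj(M,X):
    K,D,V=M; c=V[:3,:3]@np.array(X)+V[:3,3]; return cv2.projectPoints(np.array([[c[0],-c[1],-c[2]]]),np.zeros(3),np.zeros(3),K,D)[0][0,0]
E
python3 - <<'E'
from h import *
s,a=grab('scene','a.png');_,b=grab('side','b.png');_,c=grab('wrist','c.png')
print({k:np.round(v,3) for k,v in s.items()})
for n in('scene','side','wrist'): M=model(n,s);print(n,np.linalg.inv(M[2]).round(3).tolist(),M[0][0,0],M[1])
E
```

```text
{'time_s': np.float64(0.0), 'qpos': array([ 1.152,  0.522, -0.036,  1.6  ,  0.021,  1.021, -0.113]), 'joint_velocities': array([ 0.   ,  0.001, -0.   ,  0.   ,  0.001, -0.   ,  0.   ]), 'tau': array([ 4.0000e-03, -9.2708e+01,  1.9810e+00, -3.6992e+01,  1.8000e-02,
        8.0000e-03, -0.0000e+00]), 'ee_pos': array([ 0.214, -0.587,  0.404]), 'tcp_rot': array([-3.093, -0.545,  0.   ]), 'force': array([-0.54 ,  0.034,  0.161]), 'ft_torque': array([ 0.035, -0.022, -0.022]), 'gripper_force': np.float64(0.0), 'width': np.float64(0.085)}
scene [[-0.107, -0.63, 0.769, 1.329], [0.994, -0.077, 0.075, -0.021], [0.011, 0.772, 0.635, 0.759], [0.0, 0.0, 0.0, 1.0]] 493.6582230607415 [-0.03469818  0.          0.          0.          0.        ]
side [[0.992, 0.041, -0.121, 0.436], [-0.126, 0.479, -0.869, -0.938], [0.022, 0.877, 0.48, 0.57], [0.0, 0.0, 0.0, 1.0]] 408.45306172257375 [0.03630556 0.         0.         0.         0.        ]
wrist [[0.341, 0.89, 0.304, 0.291], [-0.94, 0.323, 0.109, -0.56], [-0.002, -0.323, 0.947, 0.374], [0.0, 0.0, 0.0, 1.0]] 331.3970790820629 [-0.03046388  0.          0.          0.          0.        ]
```

View pics/a.png

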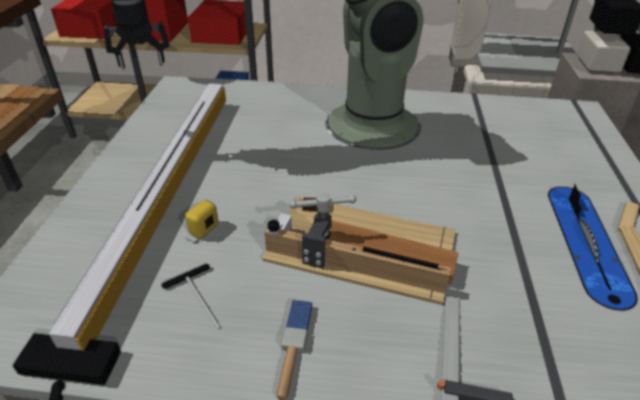

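View pics/b.png

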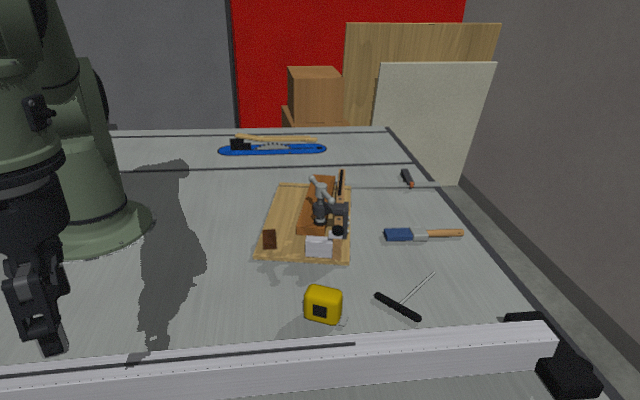

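View pics/c.png

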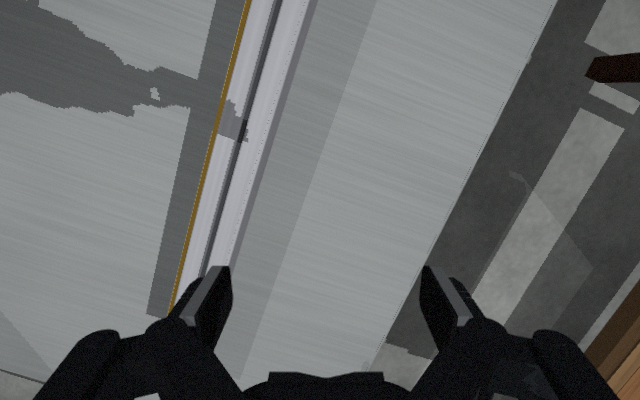

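The scene shows the sled in the centre: its base spans (263,260)-(445,300)-(455,232)-(295,200), the T-handle is at (322,202), the stop at (280,222), the tape at (202,218) and the hex key at (187,276). In the side view the base corners are (253,262), (350,263) and (280,185), and the offcut is at (269,238). The wrist camera sees only the rail.

```bash
python3 - <<'E'
from h import *
A=model('scene');B=model('side')
for n,M,p,z in [('sc+x-y',A,(263,260),.012),('sc+x+y',A,(445,300),.012),('sc-x+y',A,(455,232),.012),('sd-x-y',B,(253,262),.012),('sd+x-y',B,(350,263),.012),('sd-x+y',B,(280,185),.012),('off',B,(269,238),.02),('tapeS',A,(202,218),.03),('tapeB',B,(323,305),.03)]: print(n,onz(M,p,z).round(3))
a=cv2.imread('pics/a.png');b=cv2.imread('pics/b.png')
cv2.imwrite('pics/d.png',np.vstack([cv2.resize(a[185:310,250:470],(528,300),interpolation=2),cv2.resize(b[165:270,240:425],(528,300),interpolation=2)]))
E
```

```text
sc+x-y [ 0.618 -0.213  0.012]
sc+x+y [0.683 0.159 0.012]
sc-x+y [0.482 0.199 0.012]
sd-x-y [ 0.398 -0.2    0.012]
sd+x-y [ 0.611 -0.225  0.012]
sd-x+y [0.474 0.175 0.012]
off [ 0.435 -0.121  0.02 ]
tapeS [ 0.523 -0.37   0.03 ]
tapeB [ 0.53  -0.368  0.03 ]
```

View pics/d.png

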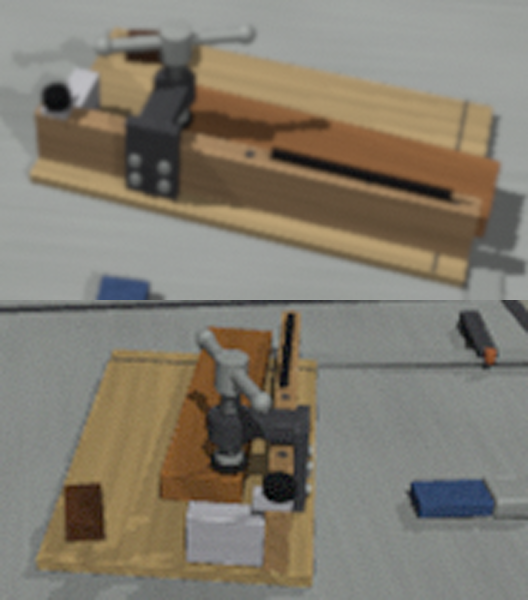

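```bash
python3 -m jog '0 0 0 3.9 -3.2 0 8.5;0 0 0 3.9 -3.2 0 8.5;0 0 0 3.9 -3.2 0 8.5;0 0 0 3.9 -3.2 0 8.5;0 0 0 3.9 -3.2 0 8.5;0 0 0 3.9 -3.2 0 8.5;0 0 0 3.9 -3.2 0 8.5;0 0 0 3.9 -3.2 0 8.5;0 0 0 3.9 -3.2 0 8.5;0 0 0 3.9 -3.2 0 8.5;0 0 0 3.9 -3.2 0 8.5;0 0 0 3.9 -3.2 0 8.5;0 0 0 3.9 -3.2 0 8.5;0 0 0.13 0 0 0 8.5;0 0 0.13 0 0 0 8.5;0 0 0.13 0 0 0 8.5;0 0 0.13 0 0 0 8.5;0 0 0 0 0 0 8.5' 40
python3 - <<'E'
from h import *
s,c=grab('wrist','e.png');np.save('s1.npy',s,allow_pickle=True);print(s['qpos'].round(3))
E
```

```text
time_s: 2.4
ee_pos: [0.5479, -0.023, 0.4046]
tcp_rot: [3.13, -0.267, -0.0]
force: [-0.7, 0.6, -0.4]
width: 0.0848
gripper_force: 0.0
[ 0.037  0.402 -0.137  1.799  0.066  0.945 -1.869]
```

View pics/e.png

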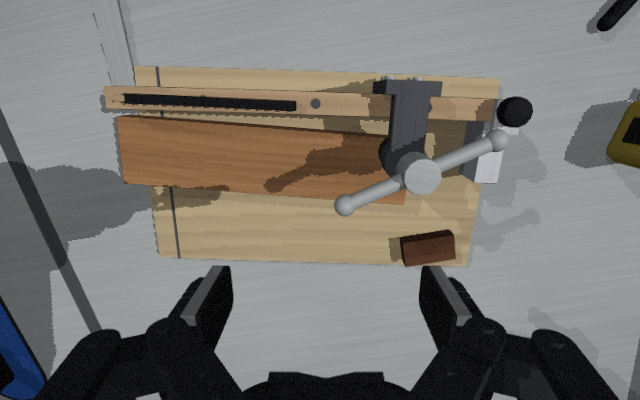

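The wrist view shows the base corners at (133,66), (500,79), (470,266) and (158,258), and the board's left end at (120,116)/(123,184) with its near right corner at (405,204). The ball ends are at (345,205) and (498,140), the head at (422,177), and the offcut around (428,248).

```bash
python3 - <<'E'
from h import *
s=np.load('s1.npy',allow_pickle=True).item();W=model('wrist',s);A=model('scene');B=model('side')
c={'+x+y':(133,66),'+x-y':(500,79),'-x-y':(470,266),'-x+y':(158,258)}
loc={'+x+y':(.09,.21),'+x-y':(.09,-.17),'-x-y':(-.13,-.17),'-x+y':(-.13,.21)}
P=np.array([onz(W,c[k],.012)[:2] for k in c]);L=np.array([loc[k] for k in c])
u,S,vt=np.linalg.svd((L-L.mean(0)).T@(P-P.mean(0)));Rm=(u@vt).T;t=P.mean(0)-Rm@L.mean(0)
yaw=np.arctan2(Rm[1,0],Rm[0,0]);print('sled',t.round(4),np.degrees(yaw).round(2),'res mm',((L@Rm.T+t-P)*1e3).round(1).tolist())
np.savez('sled.npz',R=Rm,t=t)
sl=lambda p:(Rm.T@(p[:2]-t)*1e3).round(1)
for n,p,z in [('board+y far',(120,116),.039),('board+y near',(123,184),.039),('board-y near',(405,204),.039),('fence top lower L',(105,108),.067),('boardfar mid',(370,134),.039),('offcut',(428,248),.03)]: q=onz(W,p,z);print(n,q.round(3),sl(q))
for n,w,a in [('ballA',(498,140),(292,204)),('ballB',(345,205),(354,199)),('head',(422,177),(323,198))]:
    x,e=tri((W,w),(A,a));print(n,x.round(4),sl(x),e)
# board corner height, two views (near +y top corner)
x,e=tri((W,(123,184)),(A,(457,232)));print(x.round(3),e)
print('axis expected',(Rm@[.015,-.06]+t).round(4))
E
```

```text
sled [ 0.5552 -0.035 ] -11.48 res mm [[-0.9, 0.1], [0.5, -1.3], [0.8, 4.2], [-0.4, -3.0]]
board+y far [0.64  0.167 0.039] [ 42.8 215.3]
board+y near [0.573 0.19  0.039] [-27.8 223.8]
board-y near [ 0.499 -0.102  0.039] [-41.4 -76.9]
fence top lower L [0.648 0.161 0.067] [ 52.1 211.1]
boardfar mid [ 0.579 -0.075  0.039] [ 31.6 -34. ]
offcut [ 0.437 -0.125  0.03 ] [ -97.5 -111.8]
ballA [ 0.5739 -0.1551  0.1339] [  42.3 -113.9] [np.float64(0.5), np.float64(0.5)]
ballB [ 0.543  -0.0354  0.1335] [-11.9  -2.7] [np.float64(3.1), np.float64(3.1)]
head [ 0.5584 -0.0952  0.1428] [ 15.1 -58.3] [np.float64(1.2), np.float64(1.2)]
[0.576 0.17  0.087] [np.float64(11.1), np.float64(11.1)]
axis expected [ 0.5579 -0.0968]
```

```bash
python3 -m jog '0 0 0.03 0 0 0 0;0 0 0 -2.2 -1.7 3.5 0;0 0 0 -2.2 -1.7 3.5 0;0 0 0 -2.2 -1.6 3.5 0;0 0 0 0 0 3.5 0;0 0 0 0 0 3.5 0;0 0 0 0 0 2.5 0;0 0 0 0 0 1.0 0;0 0 0 0 0 0 0'
cat > w.py <<'E'
from h import *
d=np.load('sled.npz');s=sensors.read_state();p=s['ee_pos'];Rm=d['R']
T=R.from_rotvec(s['tcp_rot']).as_matrix()
print('t',s['time_s'].round(2),'tool in sled',(Rm.T@(p[:2]-d['t'])*1e3).round(1),'z',(p[2]*1e3).round(1),'toolx yaw-sled',np.degrees(np.arctan2(T[1,0],T[0,0])-np.arctan2(Rm[1,0],Rm[0,0])).round(2),'tilt',np.degrees(np.arccos(-T[2,2])).round(2),'F sled',(Rm.T@s['force'][:2]).round(1),s['force'][2].round(1),'M',s['ft_torque'].round(2),'w',s['width'].round(3),'q7',s['qpos'][6].round(2))
E
python3 w.py
```

```text
time_s: 3.58
ee_pos: [0.4932, 0.039, 0.1946]
tcp_rot: [3.126, -0.315, -0.001]
force: [-0.1, 0.3, 0.2]
width: 0.0001
gripper_force: 0.0Traceback (most recent call last):
  File "w.py", line 4, in <module>
    print('t',s['time_s'].round(2),'tool in sled',(Rm.T@(p[:2]-d['t'])*1e3).round(1),'z',(p[2]*1e3).round(1),'toolx yaw-sled',np.degrees(np.arctan2(T[1,0],T[0,0])-np.arctan2(Rm[1,0],Rm[0,0])).round(2),'tilt',np.degrees(np.arccos(-T[2,2])).round(2),'F sled',(Rm.T@s['force'][:2]).round(1),s['force'][2].round(1),'M',s['ft_torque'].round(2),'w',s['width'].round(3),'q7',s['qpos'][6].round(2))
              ^^^^^^^^^^^^^^^^^
AttributeError: 'float' object has no attribute 'round'
```

```bash
sed -i "s/s\['time_s'\].round(2)/round(s['time_s'],2)/;s/s\['width'\].round(3)/np.round(s['width'],4)/" w.py
python3 -m jog '0 0 0 1.2 0 0 0;0 0 0 1 0 0 0;0 0 0 0.6 0 0 0;0 0 0 0.4 0 0 0;0 0 0 0.3 0 0 0;0 0 0 0.3 0 0 0;0 0 0 0.2 0 0 0;0 0 0 0 0 0 0'; python3 w.py
```

```text
time_s: 4.58
ee_pos: [0.5321, 0.031, 0.1947]
tcp_rot: [3.125, -0.315, -0.002]
force: [-4.0, 0.1, 3.7]
width: 0.0001
gripper_force: 2.2
t 4.58 tool in sled [-35.7  60.1] z 194.7 toolx yaw-sled -0.04 tilt 0.06 F sled [-3.9 -0.7] 3.7 M [ 0.01  0.93 -0.04] w 0.0001 q7 -2.08
```

```bash
python3 -m jog '0 0 0 0.2 0 0 0;0 0 0 0.1 0 0 0;0 0 0 0 0 0 0'; python3 w.py;python3 -m jog '0 0 0 0.15 0 0 0;0 0 0 0 0 0 0'; python3 w.py
```

```text
time_s: 4.95
ee_pos: [0.5348, 0.0303, 0.1946]
tcp_rot: [3.125, -0.316, -0.003]
force: [-8.3, -1.0, 5.3]
width: -0.0003
gripper_force: 3.3
t 4.95 tool in sled [-33.  60.] z 194.6 toolx yaw-sled -0.06 tilt 0.1 F sled [-8.  -2.6] 5.3 M [-0.18  1.39 -0.07] w -0.0003 q7 -2.08
time_s: 5.2
ee_pos: [0.5364, 0.0299, 0.1946]
tcp_rot: [3.125, -0.316, -0.002]
force: [-6.3, -0.1, 3.8]
width: -0.0001
gripper_force: 2.6
t 5.2 tool in sled [-31.4  59.9] z 194.6 toolx yaw-sled -0.06 tilt 0.08 F sled [-6.2 -1.4] 3.8 M [-0.35  1.13 -0.06] w -0.0001 q7 -2.08
```

```bash
for i in 1; do python3 -m jog '0 0 0 0.15 0 0 0;0 0 0 0 0 0 0'; python3 w.py;python3 -m jog '0 0 0 0.15 0 0 0;0 0 0 0 0 0 0'; python3 w.py; done
python3 -c "
from h import *
grab('wrist','f.png')"
```

```text
time_s: 5.45
ee_pos: [0.5379, 0.0295, 0.1946]
tcp_rot: [3.125, -0.316, -0.002]
force: [-3.5, -2.3, 3.0]
width: -0.0002
gripper_force: 2.3
t 5.45 tool in sled [-29.8  59.8] z 194.6 toolx yaw-sled -0.06 tilt 0.08 F sled [-3. -3.] 3.0 M [-0.27  1.04 -0.01] w -0.0002 q7 -2.08
time_s: 5.7
ee_pos: [0.5385, 0.0295, 0.1945]
tcp_rot: [3.125, -0.315, -0.006]
force: [-12.5, -0.1, 8.2]
width: -0.0001
gripper_force: 6.3
t 5.7 tool in sled [-29.2  59.9] z 194.5 toolx yaw-sled -0.04 tilt 0.21 F sled [-12.2  -2.5] 8.2 M [0.05 2.58 0.01] w -0.0001 q7 -2.07
```

View pics/f.png

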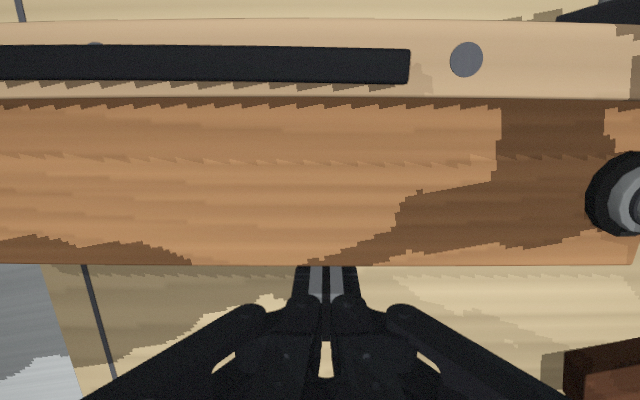

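The board now lies flush along the fence: its far edge runs straight along y≈100 px, and the force rose to 12 N. Next I push from its +y end.

```bash
python3 -m jog '0 0 0 -3 0 0 0;0 0 0 0 -3.4 0 0;0 0 0 0 -3.4 0 0;0 0 0 0 -3.4 0 0;0 0 0 0 -3.4 0 0;0 0 0 0 -3.4 0 0;0 0 0 0 -3.4 0 0;0 0 0 2.5 0 0 0;0 0 0 2.5 0 0 0;0 0 0 2.4 0 0 0;0 0 0 0 0 0 0'; python3 w.py
```

```text
time_s: 7.12
ee_pos: [0.6249, 0.2198, 0.1946]
tcp_rot: [-3.125, 0.318, -0.002]
force: [-0.4, 0.2, -0.3]
width: -0.0001
gripper_force: 0.0
t 7.12 tool in sled [ 17.6 263.6] z 194.6 toolx yaw-sled -0.14 tilt 0.07 F sled [-0.4  0.1] -0.3 M [-0.04  0.02 -0.03] w -0.0001 q7 -2.28
```

```bash
python3 -m jog '0 0 0 0 1.2 0 0;0 0 0 0 0.8 0 0;0 0 0 0 0.8 0 0;0 0 0 0 0.8 0 0;0 0 0 0 0.8 0 0;0 0 0 0 0.8 0 0;0 0 0 0 0.8 0 0;0 0 0 0 0.8 0 0;0 0 0 0 0.6 0 0;0 0 0 0 0.4 0 0;0 0 0 0 0 0 0'; python3 w.py
```

```text
time_s: 8.5
ee_pos: [0.6078, 0.1441, 0.1948]
tcp_rot: [-3.125, 0.315, 0.0]
force: [-1.9, 2.9, 0.5]
width: 0.0001
gripper_force: 1.3
t 8.5 tool in sled [ 15.9 186. ] z 194.8 toolx yaw-sled -0.04 tilt 0.03 F sled [-2.4  2.5] 0.5 M [ 0.6   0.33 -0.07] w 0.0001 q7 -2.19
```

```bash
python3 -m jog '0 0 0 0 0.4 0 0;0 0 0 0 0.3 0 0;0 0 0 0 0 0 0'; python3 w.py;python3 -m jog '0 0 0 0 0.2 0 0;0 0 0 0 0 0 0'; python3 w.py;python3 -m jog '0 0 0 0 0.15 0 0;0 0 0 0 0 0 0'; python3 w.py
```

```text
time_s: 8.88
ee_pos: [0.6065, 0.1373, 0.1948]
tcp_rot: [-3.125, 0.315, 0.0]
force: [-1.7, 3.5, 1.2]
width: 0.0001
gripper_force: 1.7
t 8.88 tool in sled [ 16.  179.1] z 194.8 toolx yaw-sled -0.04 tilt 0.02 F sled [-2.3  3.1] 1.2 M [ 0.82  0.39 -0.03] w 0.0001 q7 -2.19
time_s: 9.12
ee_pos: [0.6061, 0.1355, 0.1948]
tcp_rot: [-3.125, 0.315, 0.0]
force: [-1.6, 4.3, 1.6]
width: 0.0
gripper_force: 2.0
t 9.12 tool in sled [ 15.9 177.3] z 194.8 toolx yaw-sled -0.03 tilt 0.02 F sled [-2.4  3.9] 1.6 M [ 0.91  0.4  -0.02] w 0.0 q7 -2.18
time_s: 9.38
ee_pos: [0.6058, 0.1341, 0.1948]
tcp_rot: [-3.125, 0.315, 0.0]
force: [-1.4, 5.4, 1.3]
width: 0.0002
gripper_force: 2.2
t 9.38 tool in sled [ 16.  175.9] z 194.8 toolx yaw-sled -0.03 tilt 0.03 F sled [-2.4  5. ] 1.3 M [ 1.    0.41 -0.05] w 0.0002 q7 -2.18
```

```bash
for i in 1; do python3 -m jog '0 0 0 0 0.2 0 0;0 0 0 0 0 0 0'|tail -0; python3 w.py;python3 -m jog '0 0 0 0 0.2 0 0;0 0 0 0 0 0 0'|tail -0; python3 w.py;python3 -m jog '0 0 0 0 0.15 0 0;0 0 0 0 0 0 0'|tail -0; python3 w.py; done
```

```text
t 9.62 tool in sled [ 15.8 175. ] z 194.8 toolx yaw-sled 0.02 tilt 0.14 F sled [-2.5 11.2] -0.7 M [ 2.41  0.   -0.04] w 0.0002 q7 -2.18
t 9.88 tool in sled [ 15.7 174.4] z 195.0 toolx yaw-sled 0.09 tilt 0.27 F sled [-2.3 20.5] -2.4 M [ 4.14 -0.27 -0.03] w 0.0002 q7 -2.18
t 10.12 tool in sled [ 15.6 174. ] z 195.2 toolx yaw-sled 0.14 tilt 0.37 F sled [-2.6 25.1] -2.9 M [ 5.34 -0.59 -0.06] w -0.0002 q7 -2.17Exception ignored on flushing sys.stdout:
BrokenPipeError: [Errno 32] Broken pipe
Exception ignored on flushing sys.stdout:
BrokenPipeError: [Errno 32] Broken pipe
Exception ignored on flushing sys.stdout:
BrokenPipeError: [Errno 32] Broken pipe
```

```bash
python3 -m jog '0 0 0 0 -1.5 0 0;0 0 0 0 -2 0 0;0 0 0 -4 0 0 0;0 0 0 -4 0 0 0;0 0 0 0 3.6 0 0;0 0 0 0 3.6 0 0;0 0 0 0 3.6 0 0;0 0 0 0 3.2 0 0;0 0 0 1.8 0 0 0;0 0 0 0.8 0 0 0;0 0 0 0 0 0 0'; python3 w.py
```

```text
time_s: 11.5
ee_pos: [0.5312, 0.037, 0.1945]
tcp_rot: [-3.126, 0.315, -0.0]
force: [-0.1, -0.3, -0.1]
width: -0.0001
gripper_force: 0.0
t 11.5 tool in sled [-37.8  65.8] z 194.5 toolx yaw-sled -0.02 tilt 0.01 F sled [-0.  -0.3] -0.1 M [-0.   -0.06  0.01] w -0.0001 q7 -2.09
```

```bash
python3 -m jog '0 0 0 0.5 0 0 0;0 0 0 0.3 0 0 0;0 0 0 0.1 0 0 0;0 0 0 0 0 0 0'>o; python3 w.py;python3 -m jog '0 0 0 0.15 0 0 0;0 0 0 0 0 0 0'>o; python3 w.py;python3 -m jog '0 0 0 0.15 0 0 0;0 0 0 0 0 0 0'>o; python3 w.py
```

```text
t 12.0 tool in sled [-29.5  65.4] z 194.6 toolx yaw-sled -0.02 tilt 0.08 F sled [-5.4  1.6] 2.4 M [ 0.5   0.95 -0.02] w -0.0 q7 -2.08
t 12.25 tool in sled [-29.   65.5] z 194.5 toolx yaw-sled -0.0 tilt 0.23 F sled [-14.9   2.5] 11.5 M [ 0.89  2.78 -0.07] w -0.0 q7 -2.08
t 12.5 tool in sled [-28.5  65.6] z 194.3 toolx yaw-sled 0.02 tilt 0.39 F sled [-22.4   2. ] 16.9 M [ 1.28  4.54 -0.02] w 0.0002 q7 -2.08
```

```bash
python3 -m jog '0 0 0 -1 0 0 0;0 0 0 -2 0 0 0;0 0 0 0 0 -4 0;0 0 0 0 0 -4 7;0 0 0 0 0 -4 7;0 0 0 1.2 3.3 -4 7;0 0 0 1.2 3.3 -4 7;0 0 0 0 0 0 7;0 0 0 0 0 0 7' ; python3 w.py
python3 - <<'E'
from h import *
s,c=grab('wrist','g.png');np.save('s2.npy',s,allow_pickle=True)
cv2.imwrite('pics/g2.png',cv2.resize(c[40:290,80:560],(800,417),interpolation=2))
E
```

```text
time_s: 13.62
ee_pos: [0.5234, -0.0291, 0.3943]
tcp_rot: [-3.126, 0.316, 0.0]
force: [0.4, 1.0, -1.2]
width: 0.0699
gripper_force: 0.0
t 13.62 tool in sled [-32.4  -0.5] z 394.3 toolx yaw-sled -0.05 tilt 0.01 F sled [0.2 1.1] -1.2 M [-0.07 -0.04  0.04] w 0.0699 q7 -1.89
```

View pics/g.png

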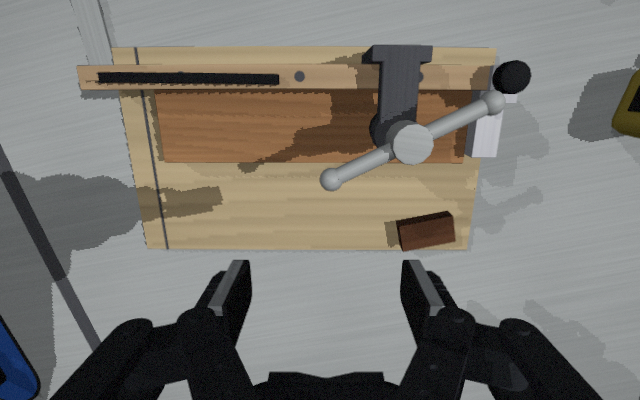

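The board's left end and straight far edge now sit parallel to the fence, and its right end meets the stop near (465,130). The balls are at (331,180) and (493,103), with the offcut and pencil unmoved. I'll go over the axis and swing the fingers to the counter-clockwise side of the bar.

```bash
python3 - <<'E'
from h import *
s=np.load('s2.npy',allow_pickle=True).item();W=model('wrist',s);d=np.load('sled.npz')
a,b=[onz(W,p,.134) for p in((331,180),(493,103))]
sl=lambda p:(d['R'].T@(p[:2]-d['t'])*1e3).round(1)
print(sl(a),sl(b),sl((a+b)/2),np.linalg.norm(a-b))
for p in((156,93),(463,163),(165,162)):print(sl(onz(W,p,.039)))
E
python3 -m jog '0 0 0 2.4 3 0 7;0 0 0 2.34 2.95 0 7;0 0 -0.18 0 0 0 7;0 0 -0.18 0 0 0 7;0 0 -0.18 0 0 0 7;0 0 -0.18 0 0 0 7;0 0 -0.18 0 0 0 7;0 0 -0.18 0 0 0 7;0 0 -0.18 0 0 0 7;0 0 -0.18 0 0 0 7;0 0 -0.18 0 0 0 7;0 0 -0.18 0 0 0 7;0 0 -0.18 0 0 0 7;0 0 -0.18 0 0 0 7;0 0 -0.18 0 0 0 7;0 0 -0.18 0 0 0 7;0 0 -0.18 0 0 0 7;0 0 -0.18 0 0 0 7;0 0 -0.18 0 0 0 7'; python3 w.py
```

```text
[-11.6  -5.4] [  41.8 -114. ] [ 15.1 -59.7] 0.12106032636881082
[ 47.8 158. ]
[ -19.8 -139.1]
[-18.3 159.5]
time_s: 16.05
ee_pos: [0.5581, -0.0961, 0.3936]
tcp_rot: [-0.431, -3.11, -0.002]
force: [-0.2, -0.6, 0.5]
width: 0.0701
gripper_force: 0.0
t 16.05 tool in sled [ 15.  -59.3] z 393.6 toolx yaw-sled 175.72 tilt 0.1 F sled [-0.1 -0.6] 0.5 M [ 0.05 -0.02 -0.01] w 0.0701 q7 0.95
```

```bash
python3 -m jog '0 0 -0.168 0 0 0 7;0 0 -0.168 0 0 0 7;0 0 -0.168 0 0 0 7;0 0 -0.168 0 0 0 7;0 0 -0.168 0 0 0 7;0 0 -0.168 0 0 0 7;0 0 -0.168 0 0 0 7;0 0 0 0 0 3 7;0 0 0 0 0 3 7;0 0 0 0 0 1.5 7;0 0 0 0 0 0 7'; python3 w.py;python3 -c "
from h import *
grab('wrist','k.png')"
```

```text
time_s: 17.42
ee_pos: [0.5581, -0.0966, 0.3189]
tcp_rot: [1.358, -2.832, -0.003]
force: [0.8, -0.2, 1.1]
width: 0.0697
gripper_force: 0.0
t 17.43 tool in sled [ 15.1 -59.7] z 318.9 toolx yaw-sled -117.28 tilt 0.11 F sled [0.8 0. ] 1.1 M [-0.02 -0.02 -0.  ] w 0.0697 q7 1.89
```

View pics/k.png

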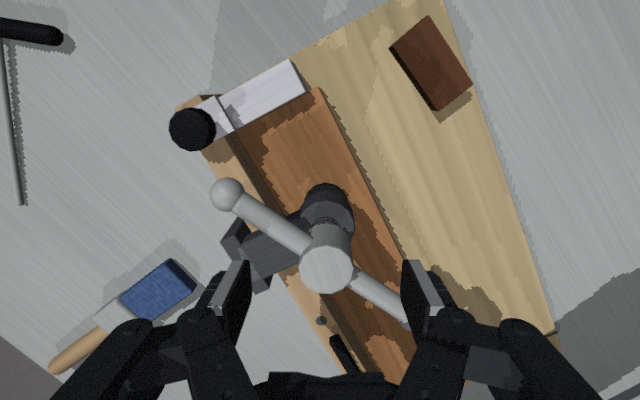

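The bar runs from (227,195) to about (420,320), and each finger stands clear on its counter-clockwise side. The board's end touches the stop along (235,125)-(310,90). Descending.

```bash
python3 -m jog '0 0 0 0 0 1.2 7;0 0 0 0 0 1.2 7;0 0 0 0 0 0 7'>o; python3 w.py; python3 -m jog '0 0 0 0 0 1.1 7;0 0 0 0 0 0 7'>o; python3 w.py;python3 -m jog '0 0 0.1 0 0 0 7;0 0 0.1 0 0 0 7;0 0 0.1 0 0 0 7;0 0 0.1 0 0 0 7;0 0 0 0 0 0 7'>o; python3 w.py
```

```text
t 17.85 tool in sled [ 15.1 -60.4] z 294.8 toolx yaw-sled -117.34 tilt 0.07 F sled [-0.  -0.4] 0.3 M [-0.01  0.03 -0.04] w 0.0698 q7 1.87
t 18.1 tool in sled [ 15.2 -60.4] z 284.0 toolx yaw-sled -117.34 tilt 0.05 F sled [0.  1.2] 0.1 M [0.02 0.02 0.  ] w 0.0702 q7 1.85
t 18.73 tool in sled [ 15.4 -60.2] z 285.0 toolx yaw-sled -140.22 tilt 0.03 F sled [ 1.3 -0.3] -0.9 M [ 0.06  0.01 -0.02] w 0.0701 q7 1.5
```

```bash
python3 -m jog '0 0 0.18 0 0 0 7;0 0 0.18 0 0 0 7;0 0 0.18 0 0 0 7;0 0 0.18 0 0 0 7;0 0 0.18 0 0 0 7;0 0 0 0 0 0 7'>o; python3 w.py; python3 -m jog '0 0 0.18 0 0 0 7;0 0 0.18 0 0 0 7;0 0 0.18 0 0 0 7;0 0 0.18 0 0 0 7;0 0 0.18 0 0 0 7;0 0 0.18 0 0 0 7;0 0 0.18 0 0 0 7;0 0 0.18 0 0 0 7'>o; python3 w.py;
```

```text
t 19.48 tool in sled [ 15.3 -60.1] z 284.8 toolx yaw-sled 168.37 tilt 0.03 F sled [ 0.5 -0. ] -0.3 M [-0.01 -0.04  0.03] w 0.0704 q7 0.73
t 20.48 tool in sled [ 15.3 -60. ] z 284.5 toolx yaw-sled 85.75 tilt 0.05 F sled [0.1 1.6] -1.2 M [ 0.48 -0.07  0.1 ] w 0.0698 q7 -0.47
```

```bash
python3 -m jog '0 0 0.18 0 0 0 7;0 0 0.18 0 0 0 7;0 0 0.18 0 0 0 7;0 0 0.18 0 0 0 7;0 0 0.18 0 0 0 7;0 0 0.18 0 0 0 7'>o; python3 w.py; python3 -m jog '0 0 0.15 0 0 0 7;0 0 0.15 0 0 0 7;0 0 0.15 0 0 0 7;0 0 0.15 0 0 0 7'>o; python3 w.py;python3 -c "
from h import *
grab('wrist','l.png')"
```

```text
t 21.23 tool in sled [ 15.4 -60.1] z 284.5 toolx yaw-sled 23.87 tilt 0.03 F sled [2. 1.] -1.9 M [ 0.17 -0.35  0.13] w 0.07 q7 -1.34
t 21.73 tool in sled [ 15.1 -60. ] z 284.2 toolx yaw-sled -10.44 tilt 0.11 F sled [-0.7  2.8] -1.4 M [0.38 0.31 0.11] w 0.0703 q7 -1.81
```

View pics/l.png

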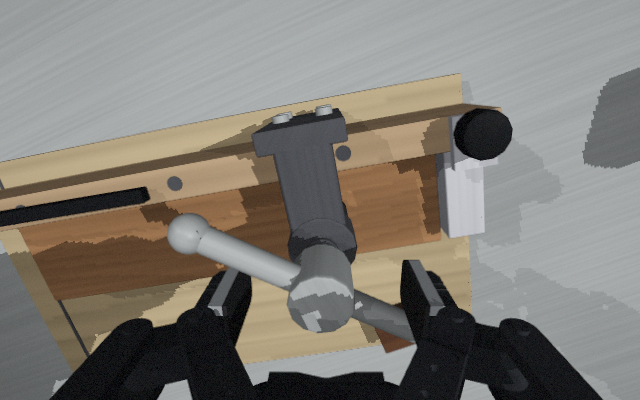

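The fingers have carried the bar round; it runs from (188,233) to about (400,325). The board still sits at the stop and the torque is still only about 0.1 N m.

```bash
python3 -m jog '0 0 0.14 0 0 0 7;0 0 0.14 0 0 0 7;0 0 0.14 0 0 0 7;0 0 0.14 0 0 0 7'>o; python3 w.py
```

```text
t 22.27 tool in sled [ 14.8 -59.7] z 284.0 toolx yaw-sled -42.41 tilt 0.17 F sled [-4.2  5.1] -3.4 M [1.1  0.65 0.2 ] w 0.0699 q7 -2.25
```

```bash
python3 -m jog '0 0 -0.12 0 0 0 7;0 0 0 0 0 -2.2 7;0 0 0 0 0 -2.3 7;0 0 -0.185 0 0 0 7;0 0 -0.185 0 0 0 7;0 0 -0.185 0 0 0 7;0 0 -0.185 0 0 0 7;0 0 -0.185 0 0 0 7;0 0 -0.185 0 0 0 7;0 0 -0.185 0 0 0 7;0 0 -0.185 0 0 0 7;0 0 -0.185 0 0 0 7;0 0 -0.185 0 0 0 7;0 0 -0.185 0 0 0 7;0 0 -0.185 0 0 0 7;0 0 -0.185 0 0 0 7;0 0 -0.185 0 0 0 7;0 0 -0.185 0 0 0 7;0 0 -0.185 0 0 0 7;0 0 -0.185 0 0 0 7'>o; python3 w.py
```

```text
t 24.77 tool in sled [ 15.4 -60.5] z 329.7 toolx yaw-sled 145.2 tilt 0.02 F sled [-0.9 -1.1] 0.5 M [0.03 0.   0.02] w 0.0699 q7 0.47
```

```bash
python3 -m jog '0 0 0 0 0 2.2 7;0 0 0 0 0 1.6 7;0 0 0 0 0 1.1 7;0 0 0 0 0 0 7'>o; python3 w.py; python3 -m jog '0 0 0.12 0 0 0 7;0 0 0.06 0 0 0 7;0 0 0 0 0 0 7'>o; python3 w.py
```

```text
t 25.27 tool in sled [ 15.2 -60.2] z 280.1 toolx yaw-sled 144.49 tilt 0.06 F sled [-0.7  0.3] -0.1 M [ 0.02 -0.06  0.  ] w 0.07 q7 0.42
t 25.65 tool in sled [ 15.1 -59.6] z 281.1 toolx yaw-sled 134.16 tilt 0.02 F sled [-1.8  3.4] -2.4 M [0.66 0.54 0.11] w 0.0696 q7 0.27
```

```bash
for k in 1; do python3 -m jog '0 0 0.08 0 0 0 7;0 0 0.08 0 0 0 7'>o; python3 w.py; python3 -m jog '0 0 0.08 0 0 0 7;0 0 0.08 0 0 0 7'>o; python3 w.py; python3 -m jog '0 0 0.08 0 0 0 7;0 0 0.08 0 0 0 7'>o; python3 w.py; done
```

```text
t 25.9 tool in sled [ 15.  -59.4] z 280.9 toolx yaw-sled 124.92 tilt 0.07 F sled [-4.6  6.4] -1.2 M [1.59 0.79 0.4 ] w 0.0699 q7 0.14
t 26.15 tool in sled [ 14.9 -59. ] z 280.9 toolx yaw-sled 115.78 tilt 0.09 F sled [-5.7  9.2] -2.8 M [2.11 0.84 0.36] w 0.0698 q7 0.0
t 26.4 tool in sled [ 14.8 -58.7] z 280.8 toolx yaw-sled 106.64 tilt 0.12 F sled [-4.2 11. ] -3.4 M [2.42 0.74 0.44] w 0.0699 q7 -0.13
```

```bash
python3 -m jog '0 0 0.07 0 0 0 7'>o; python3 w.py; python3 -m jog '0 0 0.07 0 0 0 7'>o; python3 w.py
```

```text
t 26.52 tool in sled [ 14.9 -58.6] z 280.8 toolx yaw-sled 102.65 tilt 0.12 F sled [-5.8 10.9] -4.4 M [2.43 0.69 0.46] w 0.0696 q7 -0.18
t 26.65 tool in sled [ 14.9 -58.5] z 280.8 toolx yaw-sled 98.65 tilt 0.13 F sled [-5.  11.9] -4.5 M [2.51 0.59 0.49] w 0.0701 q7 -0.24
```

```bash
python3 -m jog '0 0 0.07 0 0 0 7'>o; python3 w.py; python3 -m jog '0 0 -0.12 0 0 0 7;0 0 -0.08 0 0 0 7;0 0 0 0 0 -2 7;0 0 0 0 0 -3 7;0 0 0 0 0 -4 7;0 0 0 -2.5 0 -3 7;0 0 0 0 0 0 7'>o; python3 w.py
python3 - <<'E'
from h import *
s,c=grab('wrist','m.png');np.save('s3.npy',s,allow_pickle=True)
_,a=grab('scene','n.png');_,b=grab('side','p.png')
o=cv2.imread('pics/a.png');ob=cv2.imread('pics/b.png')
cv2.imwrite('pics/q.png',np.vstack([np.hstack([cv2.resize(i[180:310,160:470],(400,168)) for i in(o,a)]),np.hstack([cv2.resize(i[160:340,240:460],(400,327)) for i in(ob,b)])]))
E
```

```text
t 26.77 tool in sled [ 14.9 -58.5] z 280.8 toolx yaw-sled 94.65 tilt 0.13 F sled [-4.9 12.1] -5.3 M [2.57 0.5  0.56] w 0.0703 q7 -0.3
t 27.65 tool in sled [ 22.9 -86. ] z 403.2 toolx yaw-sled 105.93 tilt 0.26 F sled [-0.3 -0.2] 0.3 M [0.03 0.07 0.07] w 0.0699 q7 -0.01
```

View pics/m.png

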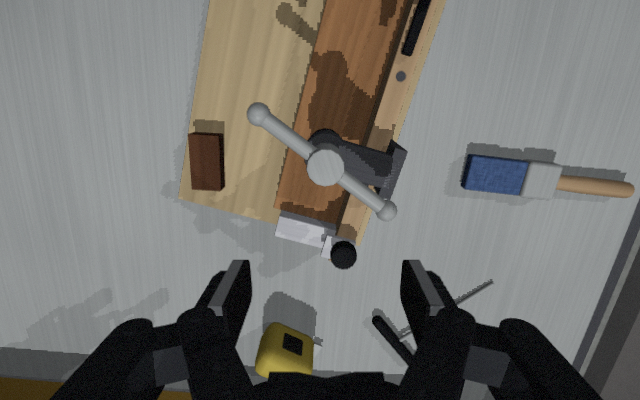

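View pics/q.png

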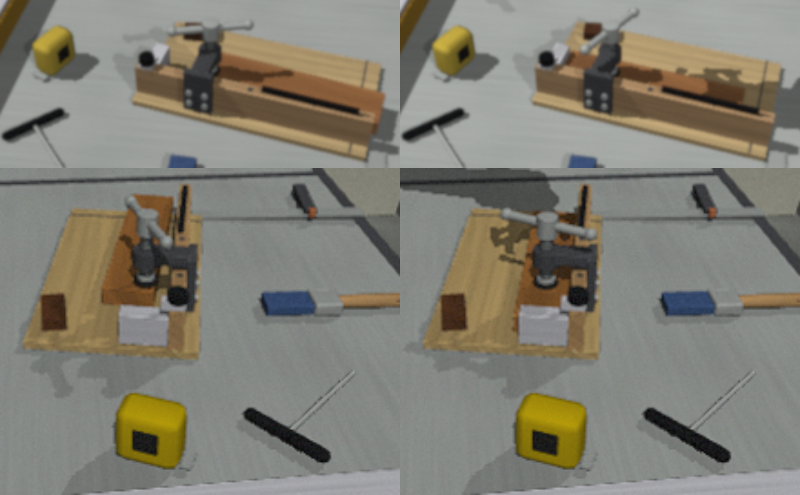

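The board's end sits against the stop at (275,210)-(338,225) and its edge runs along the fence. The pencil, offcut, tape and hex key stand where they were, and the gripper is clear of everything. The torque peaked at 0.56 N m with about 13 N of push, which is in the firm range, so I am handing in.

```bash
python3 -c "
from plant import sign_off
print(sign_off())"
```

```text
the job is handed in; nothing more can be done
None
```

The board is seated along the fence and against the end stop, and the hold-down is firm (about 0.56 N m, 13 N of push); the arm is clear, the pencil, offcut, tape measure and hex key look unmoved in the last pictures, and the job was handed in at about 28 s.

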